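# Clip the pin vise into the setting jig and set it against the stop

### The arm

A 6-joint arm with a two-finger parallel gripper is mounted at the origin on the work surface. World frame = base frame: x ahead of the robot, y to its left, z up, the work surface at z = 0. Lengths are in m, angles in rad, forces in N, time in s.
With the tool pointing down it reaches from about 0.35 to 0.775 m from the base axis. Payload 7.3 kg.
Tool frame: the origin (TCP) lies at the very end of the fingers, on their centre line; the grasp point (between the pads) lies 19 mm behind it; z points along the fingers, y is the line along which they close (so a half turn about z gives the same grasp; the last joint's range is limited). The gripper opens to 92 mm and grips with 3 to 60 N. Pads are 19 mm wide; open, the fingers measure 130 mm over their backs; the gripper's body (75 mm by 190 mm) begins 47 mm behind the grasp point.
Start: joints at [-1.346, 0.342, 1.524, -0, 1.275, -0.146], TCP at [0.19, -0.489, 0.227] pointing down, gripper open.
Joint ranges: [-2.53, 2.53], [-0.77, 2.02], [0.04, 2.7], [-1, 4.14], [0.28, 2.66], [-3.11, 3.11]. Speed limits (rad/s): [2.57, 2.57, 3.14, 3.14, 3.14, 3.14].

### API

Orientations are given as [roll, pitch, yaw] about the fixed x, y, z axes, in that order (R = Rz(yaw) Ry(pitch) Rx(roll)).
In Python, from cell import observe, read_camera, get_calibration, hand_in, search_frame gives the robot as it stands.
- The arm moves only by the tool step_arm, never from a script. Its argument "commands" is a list of rows, each an object with "translation": the shift along the tool's x, y, z in mm, a list of three; "roll": the turn about the tool's z in rad. In form: [{"translation": [x, y, z], "roll": roll}, ...]. A call has 1 to 20 rows; each row shifts and turns the commanded pose from where the row before left it, along the tool's axes as they then stand; what a row does not reach is not made up. A row lasts 1/12 s, in which the tool goes at most 41.7 mm and 7.16 degrees, less where a joint would pass 70% of its speed; a pose out of reach is approached as far as the arm can. A call is refused whole if a number of a shift passes 41.7 or a number of a turn 0.125, either way. A call with a gripper value outside its range is refused whole. "fingers" is the opening, from 0 (shut) to 1 (fully open), set as the call begins (left out, the last holds). The fingers move at their own pace and stop on an object; "grip_force" is the grip in N (left out, the last holds). Time passes only in rows, so rows that do not move let the fingers close. It gives the time, the measured TCP pose, the force, the opening and the grip force at its end, in the units of the state.
- observe(): the state, without advancing time (a new reading comes with each control period).
- read_camera(name): name is "side" or "top" or "wrist"; returns the picture (480x640x3 uint8, red, green, blue); there is no depth.
- get_calibration(name): a dict with "camera_matrix" (3x3 intrinsics, pixels), "world_from_camera" (4x4, takes a point from camera to world coordinates). Camera axes: x right, y up, looking along -z (the intrinsics and any distortion apply to the point x, -y, -z); pixel columns grow to the right and rows downward; lengths in m; the calibration is good to about 2 mm. A picture is of the moment at which its call begins: read the wrist's pose just before it. get_calibration takes no time and is no camera call; for the wrist camera it gives the pose at the moment of the call.
- hand_in(): hands the job in; it is judged then, once.
Trained networks look in the newest picture that a camera, given by its name, has taken for a name from the list of things; names that differ only in an ending like _2 or _b are one class to them, and where a whole thing is asked for, a point or a joint stands for the part that bears it (a point fixed in the world has none). Each returns a list of dicts, best first, with "confidence" (0 to 1); they miss things now and then, are a little off and sometimes report something else, mostly with a low value. They report only what shows in the picture. A call takes as long as a camera call. They do not tell look-alikes from the thing itself.
- search_frame(camera, name): "at" ([x, y, z] in m, in world coordinates, good to about 4 mm: the middle of the surface that is visible of it).
The state is a dict: "time": time; "qpos": joint angles; "qvel": joint speeds; "joint_efforts": joint torques, N m; "tool_pos": TCP position; "tool_rot": TCP orientation; "contact_force": force on the tool from outside, world axes, zero at the start; "torque": the same for the moment, N m; "opening": finger opening in m; "grip_force": force on a finger pad.
Only numpy, scipy, OpenCV 4.12 (cv2) and the standard library are available. Lean on these libraries where they do the work, as an engineer would, in place of code of your own. Each camera call takes 0.05 s, during which the arm holds its last target. There are 200 camera calls.

### The job

Lift the pin vise out of its wooden rest and snap it sideways into both spring clips of the steel setting jig, nose towards the brass end stop and a little short of it, until it is fully home in both clips. Then slide it along in the clips until its nose bears lightly but surely on the stop (a push of about 5 to 10 newtons), and let go, leaving it seated against the stop. Never force anything hard, and leave the jar, the watch case and the dish alone.

Things in the scene. Friction and masses are not known exactly. Their poses are not given: they have to be found in the camera images.
- vise_center (a point): Centre of the pin vise's barrel, on its axis. The pin vise is a loose plain aluminium cylinder, 18 mm in diameter, 130 mm long (65 mm either way from this point), with a thinner steel nose, 11 mm in diameter, 20 mm long, on its +y end; 0.08 to 0.14 kg. Its y axis runs along it from tail to nose; it may roll about it. At the start it lies level, its axis 45 mm above the table.
- vise_nose (a point): Centre of the flat end face of the pin vise's nose, on the axis, 85 mm from vise_center towards +y.
- vise_tail (a point): Centre of the flat tail end of the barrel, on the axis, 65 mm from vise_center towards -y.
- rest: Fixed wooden rest in which the pin vise lies along y at the start: base 60 x 150 mm, 12 mm thick, two saddles 14 mm wide at y = -50 and +50 mm with cheeks that end 2 mm below the tool's axis. Between the saddles is free room down to the base, 33 mm below the axis, so fingers can take the tool across its middle. Origin: centre of the underside.
- jig_seat (a point): Point half-way between the two clips of the fixed jig, where the axis of a fully seated tool runs, 55 mm above the table; y along the seated tool towards the stop, z up. The jig is a dark steel plate 12 mm thick, 64 mm wide, from y = -78 to +128 mm, carrying the clips on posts. Between the clips (70 mm clear) is free room down to the plate, 43 mm below the axis.
- clip_a (a point): Seat axis at the middle of the first clip, 40 mm from jig_seat towards -y (away from the stop). Each clip is a C of two sprung steel jaws, open at the top, 10 mm wide along y; the lips stand 14 mm apart at rest, 6 mm above the seat axis, and flare to a mouth 25 mm wide, 15 mm above it.
- clip_b (a point): Seat axis at the middle of the second clip, alike, 40 mm from jig_seat towards +y. Pushed straight down, the barrel meets up to 20 N in all from the two clips, then they snap over it and it lands on rigid seats 9 mm below its axis. It then slides along y against 2 to 8 N of friction (more if held askew). Push slowly (15 mm/s): over 60 N between tool and jig is too much.
- stop: Brass end stop at the +y end of the jig, a block 30 mm wide, 14 mm thick, rising to 13 mm above the seat axis, locked and rigid, somewhere between 88 and 100 mm from jig_seat. Origin: centre of the face that the nose meets, on the seat axis; its y axis is the jig's. A sound contact is 3 N or more between nose and stop; over 15 N is ramming.
- jar: Bystander: small glass jar with a brass lid, 44 mm in diameter, 45 mm high, loose, origin under its centre.
- case: Bystander: round steel watch case, 42 mm in diameter, 11 mm high, loose, origin under its centre.
- dish: Bystander: white ceramic dish, 60 mm in diameter, 30 mm high, loose, origin under its centre.
Not all that is in view belongs to the job. There is more than one size of the part that bears vise_center; the job needs the smallest. What is shaped like the part that bears jig_seat but turquoise is not meant.

How it is judged:
On the way, in this order (a step that is already met when the one before it is completed fails the run):
1. the pin vise is lifted clear of its rest (its centre above 90 mm) (height (world z) of vise_center above 0.09 m), for 0.1 s.
2. it is snapped fully home in both clips (both ends within 2 mm of the seat axis), with its nose towards the stop and 2 to 25 mm short of it (z of vise_nose in the frame of jig_seat between -0.002 and 0.002 m and x of vise_nose in the frame of jig_seat between -0.002 and 0.002 m and z of vise_tail in the frame of jig_seat between -0.002 and 0.002 m and x of vise_tail in the frame of jig_seat between -0.002 and 0.002 m and y of vise_nose in the frame of stop between -0.025 and -0.002 m), for 0.2 s.
3. its nose bears on the stop with more than 3 N while it is seated (z of vise_nose in the frame of jig_seat between -0.002 and 0.002 m and x of vise_nose in the frame of jig_seat between -0.002 and 0.002 m and z of vise_tail in the frame of jig_seat between -0.002 and 0.002 m and x of vise_tail in the frame of jig_seat between -0.002 and 0.002 m and contact force between vise and stop above 3 N), for 0.2 s.
At the end, for the whole second after the job is handed in: The pin vise is fully home in both clips (both ends within 2 mm of the seat axis in height and sideways), its nose against the stop (gap under 1.5 mm), released and at rest (z of vise_nose in the frame of jig_seat between -0.002 and 0.002 m and x of vise_nose in the frame of jig_seat between -0.002 and 0.002 m and z of vise_tail in the frame of jig_seat between -0.002 and 0.002 m and x of vise_tail in the frame of jig_seat between -0.002 and 0.002 m and y of vise_nose in the frame of stop between -0.0015 and 0.0015 m and linear speed of vise below 0.01 m/s and contact force between vise and the fingers below 0.1 N); the robot touches nothing.
It fails at once if more than 60 N between the pin vise and the jig (contact force between vise and jig above 60 N).
It fails at once if the stop is rammed with more than 15 N (contact force between vise and stop above 15 N).
It fails at once if the glass jar is moved by more than 15 mm (distance of jar from where it was at the start of the episode above 0.015 m).
It fails at once if the watch case is moved by more than 15 mm (distance of case from where it was at the start of the episode above 0.015 m).
It fails at once if the dish is moved by more than 15 mm (distance of dish from where it was at the start of the episode above 0.015 m).
It also fails if it takes over 54 s, if anything falls off the work surface, if the arm or the gripper's body presses on something with over 40 N, if the wrist force passes 120 N, or if a joint passes its speed limit or range.

## Working session

There is one attempt and no reset: what is moved stays moved. The work goes in short steps, Python scripts to look and compute and a tool call to move; the robot and the scene stay as the last step left them, time stands still between calls to the robot, and variables do not carry over. Pictures are saved under pics/ and viewed, at most 10 in all, crops included, and the job is handed in when it is done.

Besides the shell and the picture viewer there is one more tool, called after "Call:" in YAML: its name, and indented under it one key for each argument. step_arm: Moves the arm, as the interface text tells. Its arguments: {"type":"object","properties":{"commands":{"type":"array"},"fingers":{"type":"number"},"grip_force":{"type":"number"}},"required":["commands"]}

```bash
mkdir -p pics; cat > h.py <<'E'
import numpy as np, cv2
from cell import *
def snap(c,f):
    im=read_camera(c); cv2.imwrite('pics/'+f,cv2.cvtColor(im,cv2.COLOR_RGB2BGR)); return im
def ray(c,u,v,z,cal=None):
    k=cal or get_calibration(c); K=np.array(k['camera_matrix']);T=np.array(k['world_from_camera'])
    d=np.linalg.inv(K)@[u,v,1]; d=T[:3,:3]@[d[0],-d[1],-d[2]]; o=T[:3,3]
    return o+d*(z-o[2])/d[2]
def proj(c,p,cal=None):
    k=cal or get_calibration(c); K=np.array(k['camera_matrix']);T=np.array(k['world_from_camera'])
    q=T[:3,:3].T@(np.array(p)-T[:3,3]); q=K@[q[0],-q[1],-q[2]]; return q[:2]/q[2]
E
python3 - <<'E'
from h import *
print(get_calibration('top'))
for c in ['top','side']:
    snap(c,c+'0.png')
    for n in ['vise_center','vise_nose','vise_tail','rest','jig_seat','clip_a','clip_b','stop','jar','case','dish']:
        print(c,n,[(np.round(d['at'],3).tolist(),round(d['confidence'],2),proj(c,d['at']).round().tolist()) for d in search_frame(c,n)])
print(observe())
E
```

```text
{'camera_matrix': array([[551.83804675,   0.        , 321.78999229],
       [  0.        , 551.83804675, 237.08126105],
       [  0.        ,   0.        ,   1.        ]]), 'world_from_camera': array([[-0.01782743,  0.99538584, -0.09428264,  0.38695459],
       [-0.99978097, -0.01671298,  0.0125968 , -0.02320135],
       [ 0.01096293,  0.09448656,  0.99546577,  1.49065086],
       [ 0.        ,  0.        ,  0.        ,  1.        ]])}
top vise_center [([0.733, 0.396, 0.02], 0.91, [158.0, 163.0]), ([0.536, 0.238, 0.053], 0.81, [215.0, 234.0]), ([0.325, 0.17, 0.02], 0.76, [243.0, 314.0])]
top vise_nose [([0.326, 0.168, 0.022], 0.82, [244.0, 314.0]), ([0.543, 0.238, 0.055], 0.73, [215.0, 231.0]), ([0.732, 0.392, 0.022], 0.55, [160.0, 164.0]), ([0.532, -0.181, 0.009], 0.4, [373.0, 235.0])]
top vise_tail [([0.541, 0.24, 0.053], 0.93, [214.0, 232.0]), ([0.324, 0.171, 0.024], 0.82, [242.0, 315.0]), ([0.737, 0.393, 0.015], 0.56, [160.0, 163.0])]
top rest [([0.54, 0.224, 0.01], 0.67, [223.0, 234.0])]
top jig_seat [([0.527, -0.183, 0.007], 0.76, [374.0, 236.0]), ([0.324, -0.204, 0.014], 0.64,
[... 2256 characters left out ...]
ime': 1.2, 'qpos': array([-1.34601495e+00,  3.41980091e-01,  1.52411376e+00,  3.47865571e-06,
        1.27540548e+00, -1.45992662e-01]), 'qvel': array([-9.85629530e-05, -1.60980248e-03, -9.76942252e-04,  1.30916533e-04,
        4.25853345e-04, -5.77910809e-05]), 'joint_efforts': array([-1.45761656e-03, -4.31147361e+01, -2.44482511e+01,  7.16640777e-02,
        4.81190218e-02,  2.97660392e-05]), 'tool_pos': array([ 0.1902547 , -0.48932561,  0.22674604]), 'tool_rot': array([3.14149983e+00, 1.02842136e-05, 3.70773025e-01]), 'contact_force': array([ 0.15074866, -0.28959078, -1.06661486]), 'torque': array([-0.0515781 ,  0.00507248, -0.05212672]), 'grip_force': 0.0, 'opening': 0.09195767252062781}
```

View pics/top0.png

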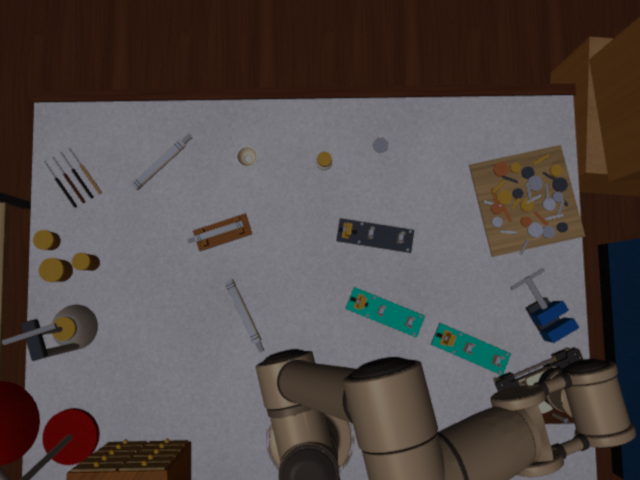

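View pics/side0.png

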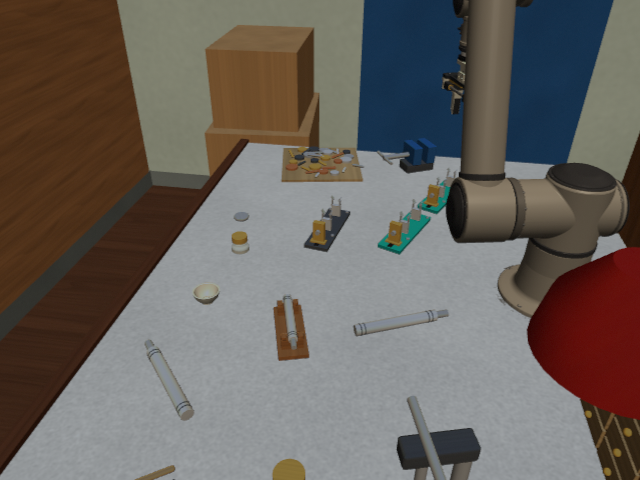

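The top view shows three pin vises: (218,232) in the wooden rest, and two larger ones lying loose at (162,162) and (244,315). The vise in the rest is the smallest and matches the description. There are also three jigs: the dark steel one at (375,236), which I want, and turquoise ones at (385,311) and (470,348). The dark jig's stop is at (347,230), on the +y world side. I'll check both choices in one close crop.

```bash
python3 - <<'E'
from h import *
im=cv2.imread('pics/top0.png')
a=cv2.resize(im[200:264,175:265],None,fx=8,fy=8,interpolation=cv2.INTER_CUBIC)[:, :720]
b=cv2.resize(im[205:262,330:420],None,fx=8,fy=8,interpolation=cv2.INTER_CUBIC)[:, :720]
c=np.vstack([a,b]); c=cv2.resize(c,None,fx=.6,fy=.6); print(c.shape)
cv2.imwrite('pics/crop.png',c)
E
```

```text
(581, 432, 3)
```

View pics/crop.png

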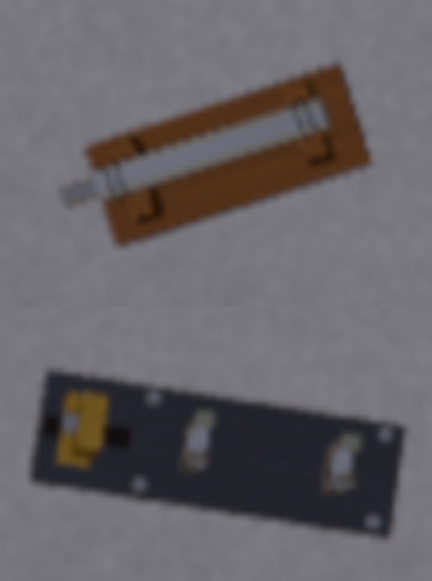

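The crop shows a plain vise in the wooden rest, nose to the left at about (188,241) and tail at (243,223). Below it is the dark jig, with the brass stop on the left and clips at about (372,233) and (402,237).

```bash
python3 - <<'E'
from h import *
P=lambda u,v,z:ray('top',u,v,z)
n=P(187.9,240.8,.045);t=P(243.3,223.3,.045);d=n-t
print('vise',n,t,np.linalg.norm(d),np.degrees(np.arctan2(d[1],d[0])), t+d*65/150)
a=P(401.9,237.3,.065);b=P(371.7,232.7,.065);d=b-a
print('clips',a,b,np.linalg.norm(d),np.degrees(np.arctan2(d[1],d[0])),(a+b)/2)
c=[P(330+u/4.8,205+(v-307)/4.8,.012) for u,v in [(48,370),(405,428),(388,535),(32,482)]]
d=c[0]-c[1]+c[3]-c[2];u=d/np.linalg.norm(d);m=sum(c)/4
print('plate',np.linalg.norm(c[0]-c[1]),np.linalg.norm(c[0]-c[3]),np.degrees(np.arctan2(d[1],d[0])),m-u*.025)
k=get_calibration('wrist');o=observe();print(k,o['tool_pos'],o['tool_rot'])
from scipy.spatial.transform import Rotation as R
T=np.eye(4);T[:3,:3]=R.from_euler('xyz',o['tool_rot']).as_matrix();T[:3,3]=o['tool_pos']
print(np.round(np.linalg.inv(T)@k['world_from_camera'],4))
E
```

```text
vise [0.51997497 0.30983804 0.045     ] [0.56379965 0.16456163 0.045     ] 0.15174266675718845 106.7866799982849 [0.54480896 0.22751474 0.045     ]
clips [ 0.51791396 -0.24944353  0.065     ] [ 0.53124216 -0.17119013  0.065     ] 0.07938032935650627 80.3340773365262 [ 0.52457806 -0.21031683  0.065     ]
plate 0.20341479963743303 0.0639402203295634 80.14390839279744 [ 0.52444135 -0.21127025  0.012     ]
{'camera_matrix': array([[395.71340242,   0.        , 316.88620755],
       [  0.        , 395.71340242, 231.39141024],
       [  0.        ,   0.        ,   1.        ]]), 'world_from_camera': array([[ 0.36236481,  0.90362613,  0.22836716,  0.2533458 ],
       [-0.93203578,  0.35105051,  0.08984898, -0.46633565],
       [ 0.00102148, -0.24540448,  0.96942024,  0.385703  ],
       [ 0.        ,  0.        ,  0.        ,  1.        ]])} [ 0.1902547  -0.48932561  0.22674604] [3.14149983e+00 1.02842136e-05 3.70773025e-01]
[[ 0.000e+00  9.694e-01  2.454e-01  6.710e-02]
 [ 1.000e+00  2.000e-04 -9.000e-04  1.400e-03]
 [-9.000e-04  2.454e-01 -9.694e-01 -1.590e-01]
 [ 0.000e+00  0.000e+00  0.000e+00  1.000e+00]]
```

```bash
cat >> h.py <<'E'
def plan(x,y,z,yaw,n):
    o=observe();p=np.array(o['tool_pos']);w=o['tool_rot'][2]
    dw=(yaw-w+np.pi)%(2*np.pi)-np.pi; r=round(-dw/n,3); g=np.array([x,y,z]);rows=[]
    for i in range(n):
        d=(g-p)/(n-i); c,s=np.cos(w),np.sin(w)
        t=np.round([c*d[0]+s*d[1],s*d[0]-c*d[1],-d[2]] if 0 else np.array([c*d[0]+s*d[1],s*d[0]-c*d[1],-d[2]])*1000)
        rows.append('{"translation":[%d,%d,%d],"roll":%g}'%(*t,r))
        t=t/1000; p=p+[c*t[0]+s*t[1],s*t[0]-c*t[1],-t[2]]; w-=r
    print(len(rows),'['+','.join(rows)+']',p.round(4),round(w,4))
E
python3 -c "
from h import *
plan(.524,-.21,.227,1.40,13)"
```

```text
13 [{"translation":[32,-11,0],"roll":-0.079},{"translation":[32,-8,0],"roll":-0.079},{"translation":[33,-6,0],"roll":-0.079},{"translation":[33,-3,0],"roll":-0.079},{"translation":[34,0,0],"roll":-0.079},{"translation":[33,2,0],"roll":-0.079},{"translation":[33,5,0],"roll":-0.079},{"translation":[33,8,0],"roll":-0.079},{"translation":[32,10,0],"roll":-0.079},{"translation":[31,13,0],"roll":-0.079},{"translation":[30,15,0],"roll":-0.079},{"translation":[29,17,0],"roll":-0.079},{"translation":[27,19,0],"roll":-0.079}] [ 0.5237 -0.2097  0.2267] 1.3978
```

Call:
step_arm:
  commands:
    - {"translation":[32,-11,0],"roll":-0.079}
    - {"translation":[32,-8,0],"roll":-0.079}
    - {"translation":[33,-6,0],"roll":-0.079}
    - {"translation":[33,-3,0],"roll":-0.079}
    - {"translation":[34,0,0],"roll":-0.079}
    - {"translation":[33,2,0],"roll":-0.079}
    - {"translation":[33,5,0],"roll":-0.079}
    - {"translation":[33,8,0],"roll":-0.079}
    - {"translation":[32,10,0],"roll":-0.079}
    - {"translation":[31,13,0],"roll":-0.079}
    - {"translation":[30,15,0],"roll":-0.079}
    - {"translation":[29,17,0],"roll":-0.079}
    - {"translation":[27,19,0],"roll":-0.079}
    - {"translation":[0,0,0],"roll":0}
    - {"translation":[0,0,0],"roll":0}
    - {"translation":[0,0,0],"roll":0}

```text
time: 2.53
tool_pos: [0.5233, -0.2099, 0.2265]
tool_rot: [-3.141, 0.0, 1.397]
contact_force: [0.4, -0.4, -0.3]
opening: 0.0918
grip_force: 0.0
```

```bash
python3 - <<'E'
from h import *
import pickle
o=observe();print(o['time'],o['tool_pos'],o['tool_rot'],o['qvel'].max())
k=get_calibration('wrist');snap('wrist','w_jig.png');pickle.dump(k,open('kj.pkl','wb'))
for n in ['clip_a','stop','jig_seat']:
    print(n,[(np.round(d['at'],4).tolist(),round(d['confidence'],2),proj('wrist',d['at'],k).round().tolist()) for d in search_frame('wrist',n)])
plan(.545,.2275,.2,1.864,12)
E
```

```text
2.5333 [ 0.52326317 -0.20986524  0.22650745] [-3.14084455e+00  3.66563839e-04  1.39727829e+00] 0.007119174609052132
clip_a [([0.3407, -0.1756, 0.0118], 0.65, [120.0, 199.0]), ([0.5303, -0.1675, 0.0134], 0.61, [314.0, 156.0])]
stop [([0.5415, -0.1113, 0.0621], 0.88, [315.0, 84.0]), ([0.3554, -0.1431, 0.0477], 0.66, [105.0, 165.0])]
jig_seat [([0.5333, -0.1704, 0.0091], 0.77, [318.0, 158.0]), ([0.3412, -0.1748, 0.0091], 0.71, [122.0, 197.0])]
12 [{"translation":[36,-5,2],"roll":-0.039},{"translation":[36,-3,2],"roll":-0.039},{"translation":[37,-2,2],"roll":-0.039},{"translation":[37,0,2],"roll":-0.039},{"translation":[37,1,2],"roll":-0.039},{"translation":[36,3,2],"roll":-0.039},{"translation":[36,4,2],"roll":-0.039},{"translation":[36,5,3],"roll":-0.039},{"translation":[36,7,2],"roll":-0.039},{"translation":[36,8,3],"roll":-0.039},{"translation":[35,10,2],"roll":-0.039},{"translation":[35,11,3],"roll":-0.039}] [0.5451 0.2276 0.1999] 1.8636
```

View pics/w_jig.png

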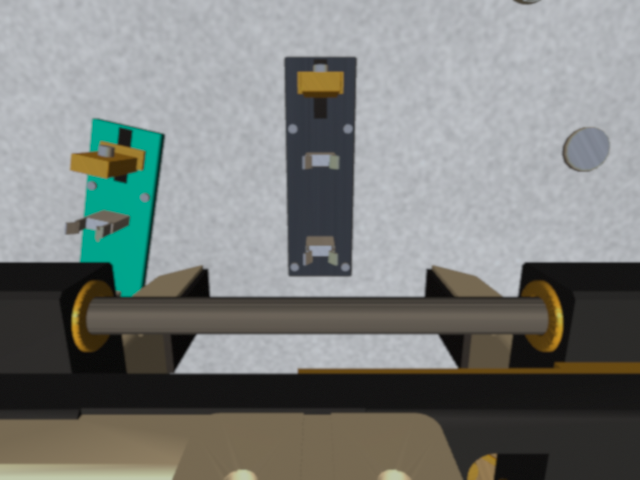

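The wrist view shows the dark jig upright in the frame. The plate corners are about (285,57), (356,57), (351,276) and (289,276), the clips are at (321,160) and (320,250), and the stop is at (321,84). I'll read the edges numerically and check them against the given sizes.

```bash
python3 - <<'E'
from h import *
import pickle
k=pickle.load(open('kj.pkl','rb'));im=cv2.imread('pics/w_jig.png').astype(int)
T=k['world_from_camera'];print('cam',T[:3,3].round(4))
pr=im[60:105,302:310].mean(1).round().astype(int).tolist();print('stop rows60',[tuple(x) for x in pr])
g=im.sum(2)
for v in (90,190,220): print(v,g[v,275:300].tolist(),g[v,342:365].tolist())
print('clipb col',[int(x) for x in g[140:180,312:330].mean(1)]);print('clipa',[int(x) for x in g[225:275,312:330].mean(1)])
print('rowb',g[162,295:348].tolist());print('rowa',g[258,295:348].tolist())
c=[ray('w',u,v,.012,k) for u,v in [(285,57),(356,57),(351.5,276),(289,276)]]
d=c[0]-c[3]+c[1]-c[2];u=d/np.linalg.norm(d);m=sum(c)/4
print('plate',np.linalg.norm(c[0]-c[1]),np.linalg.norm(c[3]-c[2]),np.linalg.norm(c[0]-c[3]),np.arctan2(d[1],d[0]),m-u*.025)
E
```

```text
cam [ 0.5368 -0.1461  0.3854]
stop rows60 [(64, 56, 52), (64, 56, 52), (64, 56, 52), (64, 56, 52), (64, 56, 52), (64, 56, 52), (64, 56, 52), (64, 56, 52), (64, 56, 52), (64, 57, 54), (63, 64, 68), (60, 90, 107), (54, 117, 146), (49, 127, 160), (49, 127, 161), (49, 127, 161), (49, 127, 160), (49, 127, 161), (49, 127, 161), (49, 127, 161), (49, 127, 160), (48, 126, 160), (48, 126, 160), (49, 126, 160), (49, 126, 160), (49, 126, 160), (49, 127, 160), (48, 127, 160), (48, 126, 159), (46, 123, 156), (39, 110, 144), (26, 86, 117), (17, 63, 90), (16, 53, 76), (20, 51, 71), (24, 50, 68), (33, 51, 65), (46, 52, 60), (58, 55, 54), (63, 56, 52), (63, 56, 51), (64, 56, 51), (64, 56, 51), (64, 56, 51), (64, 56, 51)]
90 [551, 553, 558, 562, 566, 566, 561, 549, 507, 407, 275, 194, 178, 177, 178, 179, 180, 180, 177, 178, 178, 199, 246, 294, 320] [291, 249, 197, 178, 175, 179, 178, 177, 177, 175, 178, 178, 201, 304, 435, 508, 530, 532, 535, 542, 548, 552, 553]
190 [556, 555, 558, 566, 568, 565, 563, 559, 557, 552, 520, 421, 289, 197, 175, 172, 171, 171, 169, 169, 167, 170, 171, 169, 170] [171, 171, 1
[... 780 characters left out ...]
1, 172, 172, 171, 171, 172, 173, 186]
rowb [171, 169, 169, 172, 172, 177, 222, 300, 359, 361, 327, 297, 287, 287, 286, 296, 347, 424, 474, 488, 491, 492, 492, 488, 485, 485, 485, 487, 491, 490, 489, 485, 472, 439, 408, 389, 384, 385, 388, 388, 387, 386, 373, 326, 253, 198, 175, 173, 172, 170, 174, 171, 174]
rowa [168, 171, 171, 171, 173, 171, 181, 243, 330, 376, 358, 317, 293, 287, 286, 288, 282, 249, 201, 177, 175, 175, 178, 177, 176, 172, 172, 171, 171, 172, 171, 178, 219, 286, 344, 376, 385, 388, 388, 388, 388, 368, 312, 233, 185, 175, 175, 175, 174, 174, 173, 174, 173]
plate 0.06217014062086089 0.06264736149395515 0.203701796642697 1.3982994820244177 [ 0.52865856 -0.20980505  0.012     ]
```

Call:
step_arm:
  commands:
    - {"translation":[36,-5,2],"roll":-0.039}
    - {"translation":[36,-3,2],"roll":-0.039}
    - {"translation":[37,-2,2],"roll":-0.039}
    - {"translation":[37,0,2],"roll":-0.039}
    - {"translation":[37,1,2],"roll":-0.039}
    - {"translation":[36,3,2],"roll":-0.039}
    - {"translation":[36,4,2],"roll":-0.039}
    - {"translation":[36,5,3],"roll":-0.039}
    - {"translation":[36,7,2],"roll":-0.039}
    - {"translation":[36,8,3],"roll":-0.039}
    - {"translation":[35,10,2],"roll":-0.039}
    - {"translation":[35,11,3],"roll":-0.039}
    - {"translation":[0,0,0],"roll":0}
    - {"translation":[0,0,0],"roll":0}
    - {"translation":[0,0,0],"roll":0}

```text
time: 3.98
tool_pos: [0.5449, 0.2277, 0.1996]
tool_rot: [-3.141, 0.001, 1.865]
contact_force: [-0.8, -0.3, 1.0]
opening: 0.0917
grip_force: 0.0
```

```bash
python3 - <<'E'
from h import *
import pickle
o=observe();print(o['time'],o['tool_pos'],o['tool_rot'],abs(o['qvel']).max())
k=get_calibration('wrist');snap('wrist','w_v.png');pickle.dump(k,open('kv.pkl','wb'))
E
```

```text
3.9833 [0.54487752 0.22766578 0.19964617] [-3.14117315e+00  6.29429416e-04  1.86477655e+00] 0.02251496028440011
```

View pics/w_v.png

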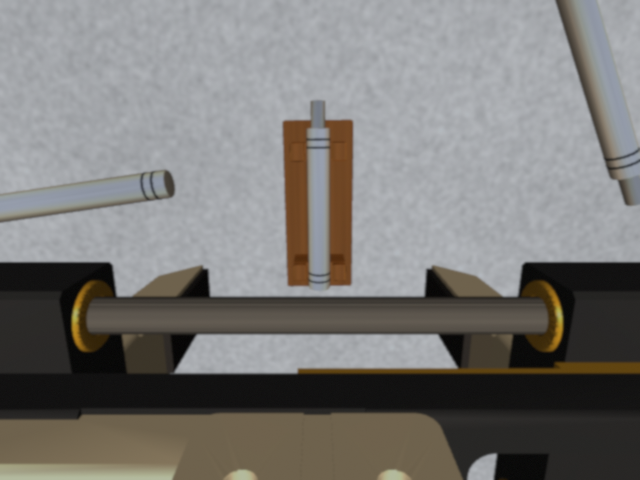

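The wrist view shows the vise at columns 317–319, nose tip at (318,101) and tail at (319,289). It is nearly parallel to the image's vertical axis.

```bash
python3 - <<'E'
from h import *
import pickle
k=pickle.load(open('kv.pkl','rb'));g=cv2.imread('pics/w_v.png').astype(int)[:,:,0]
def edges(row,a,b,thr):
    r=g[row,a:b].astype(float); d=np.diff(r); i=d.argmax();j=d.argmin(); return a+i+.5,a+j+.5
cs=[]
for v in range(160,250,5):
    r=g[v,295:345].astype(float)-60; r[r<0]=0; cs.append((v,(r*np.arange(295,345)).sum()/r.sum(),*edges(v,295,345,0)))
cs=np.array(cs);f=np.polyfit(cs[:,0],(cs[:,2]+cs[:,3])/2,1);print(cs[::4].round(1),np.polyval(f,[101,195,289]))
print('nosecol',g[92:112,318].tolist(),'tail',g[278:298,318].tolist())
col=lambda v:np.polyval(f,v)
n=ray('w',col(101),101,.0455,k);t=ray('w',col(287),287,.050,k);d=n-t
print(n,t,np.linalg.norm(d[:2]),np.arctan2(d[1],d[0]),n-d/np.linalg.norm(d)*.085)
kj=pickle.load(open('kj.pkl','rb'))
b=ray('w',320.3,160,.070,kj);a=ray('w',320.3,256,.070,kj);s=ray('w',320.5,90.5,.068,kj);print('b',b,'a',a,np.linalg.norm(b-a),'mid',(a+b)/2,'stop',s)
u=np.array([np.cos(1.398),np.sin(1.398),0]);m=np.array([.5287,-.2098,0]);print('stop y',u@(s-m),'a,b',u@(a-m),u@(b-m), 'lat', [np.cross(u,q-m)[2] for q in (a,b,s)])
E
```

```text
[[160.  318.  306.5 329.5]
 [180.  318.  307.5 328.5]
 [200.  318.2 307.5 329.5]
 [220.  318.2 307.5 329.5]
 [240.  318.3 307.5 329.5]] [317.36329549 318.15875473 318.95421397]
nosecol [177, 177, 178, 177, 177, 176, 173, 163, 145, 134, 132, 132, 133, 132, 133, 133, 133, 134, 134, 133] tail [164, 163, 154, 128, 106, 123, 152, 163, 165, 164, 165, 164, 167, 171, 173, 173, 169, 154, 122, 75]
[0.52180302 0.31053379 0.0455    ] [0.56601081 0.16921267 0.05      ] 0.1480742664656939 1.8739708371893578 [0.54716818 0.22944777 0.04808197]
b [ 0.53535025 -0.1683907   0.07      ] a [ 0.52185231 -0.24637335  0.07      ] 0.07914220599951939 mid [ 0.52860128 -0.20738203  0.07      ] stop [ 0.54436646 -0.11727909  0.068     ]
stop y 0.0938367297627681 a,b -0.03720607098320843 0.04193605684897626 lat [np.float64(0.00045737076123939825), np.float64(0.0005686032407554624), np.float64(0.000474678915554921)]
```

Call:
step_arm:
  commands:
    - {"translation":[1,2,25],"roll":-0.004}
    - {"translation":[0,0,30],"roll":0}
    - {"translation":[0,0,30],"roll":0}
    - {"translation":[0,0,30],"roll":0}
    - {"translation":[0,0,25],"roll":0}
    - {"translation":[0,0,18],"roll":0}
    - {"translation":[0,0,10],"roll":0}
    - {"translation":[0,0,5],"roll":0}
    - {"translation":[0,0,0],"roll":0}
    - {"translation":[0,0,0],"roll":0}

```text
time: 4.87
tool_pos: [0.5474, 0.2298, 0.0277]
tool_rot: [3.14, 0.0, 1.869]
contact_force: [0.8, -0.8, -0.7]
opening: 0.0921
grip_force: 0.0
```

Call:
step_arm:
  commands:
    - {"translation":[0,0,0],"roll":0}
    - {"translation":[0,0,0],"roll":0}
    - {"translation":[0,0,0],"roll":0}
    - {"translation":[0,0,0],"roll":0}
    - {"translation":[0,0,0],"roll":0}
    - {"translation":[0,0,0],"roll":0}
    - {"translation":[0,0,0],"roll":0}
    - {"translation":[0,0,0],"roll":0}
    - {"translation":[0,0,0],"roll":0}
    - {"translation":[0,0,0],"roll":0}
  fingers: 0
  grip_force: 40

```text
time: 5.7
tool_pos: [0.5465, 0.2302, 0.0266]
tool_rot: [-3.141, 0.0, 1.87]
contact_force: [-0.2, -0.8, -0.1]
opening: 0.0296
grip_force: 0.0
```

Call:
step_arm:
  commands:
    - {"translation":[0,0,0],"roll":0}
    - {"translation":[0,0,0],"roll":0}
    - {"translation":[0,0,0],"roll":0}
    - {"translation":[0,0,0],"roll":0}
    - {"translation":[0,0,0],"roll":0}

```text
time: 6.12
tool_pos: [0.5464, 0.2302, 0.0266]
tool_rot: [-3.141, 0.0, 1.87]
contact_force: [-0.7, 0.1, 0.4]
opening: 0.0171
grip_force: 40.0
```

Call:
step_arm:
  commands:
    - {"translation":[0,0,-4],"roll":0}
    - {"translation":[0,0,-10],"roll":0}
    - {"translation":[0,0,-20],"roll":0}
    - {"translation":[0,0,-25],"roll":0}
    - {"translation":[0,0,-25],"roll":0}
    - {"translation":[0,0,-20],"roll":0}
    - {"translation":[0,0,-10],"roll":0}
    - {"translation":[0,0,0],"roll":0}
    - {"translation":[0,0,0],"roll":0}

```text
time: 6.87
tool_pos: [0.5464, 0.2302, 0.1407]
tool_rot: [3.141, 0.0, 1.87]
contact_force: [-0.5, 0.0, -2.7]
opening: 0.0169
grip_force: 40.0
```

```bash
python3 -c "
from h import *
plan(.5277,-.2128,.13,1.398,15)"
```

```text
15 [{"translation":[-28,-10,1],"roll":0.031},{"translation":[-28,-9,1],"roll":0.031},{"translation":[-28,-8,1],"roll":0.031},{"translation":[-29,-7,1],"roll":0.031},{"translation":[-29,-6,1],"roll":0.031},{"translation":[-29,-6,1],"roll":0.031},{"translation":[-29,-5,1],"roll":0.031},{"translation":[-29,-4,0],"roll":0.031},{"translation":[-30,-3,1],"roll":0.031},{"translation":[-29,-2,0],"roll":0.031},{"translation":[-30,-1,1],"roll":0.031},{"translation":[-30,0,0],"roll":0.031},{"translation":[-29,1,1],"roll":0.031},{"translation":[-29,2,0],"roll":0.031},{"translation":[-30,4,1],"roll":0.031}] [ 0.5281 -0.213   0.1297] 1.4048
```

Call:
step_arm:
  commands:
    - {"translation":[-28,-10,1],"roll":0.031}
    - {"translation":[-28,-9,1],"roll":0.031}
    - {"translation":[-28,-8,1],"roll":0.031}
    - {"translation":[-29,-7,1],"roll":0.031}
    - {"translation":[-29,-6,1],"roll":0.031}
    - {"translation":[-29,-6,1],"roll":0.031}
    - {"translation":[-29,-5,1],"roll":0.031}
    - {"translation":[-29,-4,0],"roll":0.031}
    - {"translation":[-30,-3,1],"roll":0.031}
    - {"translation":[-29,-2,0],"roll":0.031}
    - {"translation":[-30,-1,1],"roll":0.031}
    - {"translation":[-30,0,0],"roll":0.031}
    - {"translation":[-29,1,1],"roll":0.031}
    - {"translation":[-29,2,0],"roll":0.031}
    - {"translation":[-30,4,1],"roll":0.031}
    - {"translation":[0,0,0],"roll":0.007}
    - {"translation":[0,0,0],"roll":0}
    - {"translation":[0,0,0],"roll":0}

```text
time: 8.37
tool_pos: [0.5273, -0.2123, 0.1282]
tool_rot: [-3.139, -0.001, 1.398]
contact_force: [-0.0, 0.5, -1.6]
opening: 0.0168
grip_force: 40.0
```

```bash
python3 - <<'E'
from h import *
import pickle
o=observe();print(o['time'],o['tool_pos'],o['tool_rot'],abs(o['qvel']).max(),o['contact_force'])
k=get_calibration('wrist');snap('wrist','w_h.png');pickle.dump(k,open('kh.pkl','wb'))
im=cv2.imread('pics/w_h.png')[0:300,220:420];cv2.imwrite('pics/w_hc.png',cv2.resize(im,None,fx=2,fy=2,interpolation=cv2.INTER_CUBIC))
E
```

```text
8.3667 [ 0.52730215 -0.21229167  0.12821289] [-3.13869367e+00 -1.31905730e-03  1.39767630e+00] 0.022129508515090976 [-0.03542979  0.49034792 -1.55383814]
```

View pics/w_hc.png

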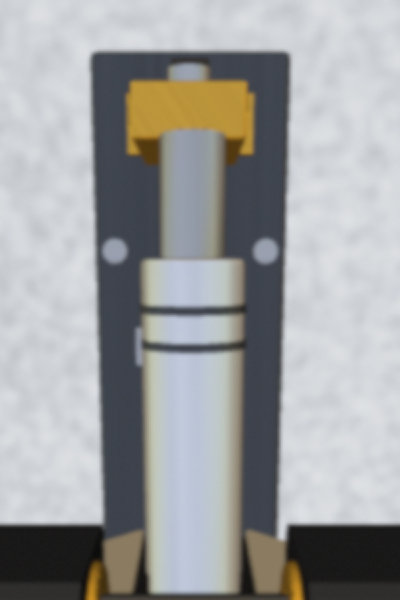

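The crop shows the vise held straight over the jig. The nose tip is at (316.5,64.5) in full-frame pixels, the vise axis is at about column 316.5, the stop top is centred near column 315, and the left jaw of clip_b just shows at (289,172).

```bash
python3 - <<'E'
from h import *
import pickle
k=pickle.load(open('kh.pkl','rb'));kj=pickle.load(open('kj.pkl','rb'))
g=cv2.imread('pics/w_h.png').astype(int); s=g.sum(2)
def ed(row,a,b,arr):
    r=cv2.GaussianBlur(arr[row-1:row+2,a:b].mean(0).astype(np.float32)[None],(0,0),1)[0]; d=np.abs(np.diff(r)); return d
for row in (90,100,110): 
    d=ed(row,290,345,s); print('nose',row,290.5+np.argsort(-d)[:6])
for row in (140,200,240):
    d=ed(row,275,355,s); print('barrel',row,275.5+np.sort(np.argsort(-d)[:8]))
for row in (35,110,220):
    d1=ed(row,255,290 if row<200 else 285,s); d2=ed(row,345,380,s); print('plate',row,255.5+d1.argmax(),345.5+d2.argmax())
u=np.array([np.cos(1.398),np.sin(1.398),0]);m=np.array([.5287,-.2098,0])
z=.1282+.019
c=lambda p:(round(float(u@(p-m))*1000,1),round(float(np.cross(u,p-m)[2])*1000,1))
print('nose tip',c(ray('w',316.5,64.5,z+.003,k)),'barrel@140',c(ray('w',316.5,140,z,k)),'@220',c(ray('w',316.5,220,z,k)))
print('stop face',c(ray('w',315,69.5,.068,k)),'old',c(ray('w',320.5,90.5,.068,kj)))
for row,(l,r) in {35:(266.3,364.8),110:(268.5,362.5)}.items(): print(row,c(ray('w',(l+r)/2,row,.012,k)))
print('tcp',c(np.array([.5273,-.2123,0])))
print('clipb left jaw: ',c(ray('w',288.5,172,.07,k)),' before ',c(ray('w',301.5,162,.07,kj)),c(ray('w',339,162,.07,kj)))
E
```

```text
nose 90 [300.5 299.5 301.5 330.5 331.5 329.5]
nose 100 [300.5 299.5 301.5 330.5 329.5 328.5]
nose 110 [300.5 299.5 301.5 329.5 330.5 328.5]
barrel 140 [289.5 290.5 291.5 292.5 293.5 340.5 341.5 342.5]
barrel 200 [290.5 291.5 292.5 293.5 294.5 339.5 340.5 341.5]
barrel 240 [290.5 291.5 292.5 293.5 294.5 338.5 339.5 340.5]
plate 35 265.5 364.5
plate 110 267.5 362.5
plate 220 270.5 359.5
nose tip (83.2, -1.2) barrel@140 (59.4, -1.2) @220 (31.1, -1.2)
stop face (93.4, -0.1) old (93.8, 0.5)
35 (121.9, -0.1)
110 (76.1, 0.0)
tcp (-2.7, 0.9)
clipb left jaw:  (40.8, 14.4)  before  (40.4, 15.4) (40.4, -14.2)
```

Call:
step_arm:
  commands:
    - {"translation":[0,-1.5,5],"roll":0}
    - {"translation":[0,0,12],"roll":0}
    - {"translation":[0,0,15],"roll":0}
    - {"translation":[0,0,15],"roll":0}
    - {"translation":[0,0,10],"roll":0}
    - {"translation":[0,0,5],"roll":0}
    - {"translation":[0,0,2],"roll":0}
    - {"translation":[0,0,0],"roll":0}
    - {"translation":[0,0,0],"roll":0}

```text
time: 9.17
tool_pos: [0.5271, -0.2128, 0.0663]
tool_rot: [3.141, 0.0, 1.398]
contact_force: [-0.1, -0.8, -1.1]
opening: 0.0169
grip_force: 40.0
```

Call:
step_arm:
  commands:
    - {"translation":[0,0,1.2],"roll":0}
    - {"translation":[0,0,1.2],"roll":0}
    - {"translation":[0,0,1.2],"roll":0}
    - {"translation":[0,0,1.2],"roll":0}
    - {"translation":[0,0,1.2],"roll":0}
    - {"translation":[0,0,1.2],"roll":0}
    - {"translation":[0,0,1.2],"roll":0}
    - {"translation":[0,0,1.2],"roll":0}
    - {"translation":[0,0,1.2],"roll":0}
    - {"translation":[0,0,1.2],"roll":0}
  grip_force: 55

```text
time: 10.0
tool_pos: [0.5267, -0.2127, 0.0536]
tool_rot: [-3.142, 0.0, 1.398]
contact_force: [-0.1, 0.1, -1.1]
opening: 0.0165
grip_force: 55.0
```

Call:
step_arm:
  commands:
    - {"translation":[0,-0.8,0],"roll":0}
    - {"translation":[0,0,1.2],"roll":0}
    - {"translation":[0,0,1.2],"roll":0}
    - {"translation":[0,0,1.2],"roll":0}
    - {"translation":[0,0,0],"roll":0}

```text
time: 10.42
tool_pos: [0.5258, -0.2126, 0.0499]
tool_rot: [-3.141, 0.0, 1.398]
contact_force: [-1.0, 0.3, -1.2]
opening: 0.0167
grip_force: 55.0
```

Call:
step_arm:
  commands:
    - {"translation":[0,0,1.2],"roll":0}
    - {"translation":[0,0,1.2],"roll":0}
    - {"translation":[0,0,1.2],"roll":0}

```text
time: 10.67
tool_pos: [0.5262, -0.2129, 0.0478]
tool_rot: [3.14, 0.001, 1.398]
contact_force: [-4.2, 1.9, 12.9]
opening: 0.0164
grip_force: 55.0
```

Call:
step_arm:
  commands:
    - {"translation":[0,-0.6,0.8],"roll":0}
    - {"translation":[0,0,1.2],"roll":0}
    - {"translation":[0,0,1.2],"roll":0}

```text
time: 10.92
tool_pos: [0.5262, -0.2131, 0.0452]
tool_rot: [3.139, 0.001, 1.398]
contact_force: [-2.5, 0.3, 9.4]
opening: 0.0165
grip_force: 55.0
```

Call:
step_arm:
  commands:
    - {"translation":[0,0,1.2],"roll":0}
    - {"translation":[0,0,1.2],"roll":0}
    - {"translation":[0,0,1.2],"roll":0}

```text
time: 11.17
tool_pos: [0.5258, -0.2128, 0.0406]
tool_rot: [3.14, 0.001, 1.398]
contact_force: [-1.2, -0.6, 0.9]
opening: 0.0164
grip_force: 55.0
```

Past the peak force. I'll press gently onto the seats.

Call:
step_arm:
  commands:
    - {"translation":[0,0,1],"roll":0}
    - {"translation":[0,0,1],"roll":0}
    - {"translation":[0,0,1],"roll":0}
    - {"translation":[0,0,0],"roll":0}

```text
time: 11.5
tool_pos: [0.5253, -0.2125, 0.0366]
tool_rot: [-3.142, -0.0, 1.398]
contact_force: [-0.3, 0.5, 0.5]
opening: 0.0163
grip_force: 55.0
```

Call:
step_arm:
  commands:
    - {"translation":[0,0,0.7],"roll":0}
    - {"translation":[0,0,0],"roll":0}

```text
time: 11.67
tool_pos: [0.5254, -0.2125, 0.0365]
tool_rot: [3.141, 0.0, 1.398]
contact_force: [-1.9, 1.3, 5.0]
opening: 0.0167
grip_force: 55.0
```

Call:
step_arm:
  commands:
    - {"translation":[0,0,0.6],"roll":0}
    - {"translation":[0,0,0],"roll":0}
    - {"translation":[0,0,0],"roll":0}

```text
time: 11.92
tool_pos: [0.5254, -0.2125, 0.0364]
tool_rot: [3.141, 0.0, 1.398]
contact_force: [-2.9, 1.7, 9.1]
opening: 0.0168
grip_force: 55.0
```

```bash
python3 - <<'E'
from h import *
import pickle
o=observe();print(o['time'],o['tool_pos'],o['contact_force'])
k=get_calibration('wrist');snap('wrist','w_s.png')
im=cv2.imread('pics/w_s.png')[0:300,220:420];cv2.imwrite('pics/w_sc.png',cv2.resize(im,None,fx=2,fy=2,interpolation=cv2.INTER_CUBIC))
u=np.array([np.cos(1.398),np.sin(1.398),0])
pickle.dump(k,open('ks.pkl','wb'))
E
```

```text
11.9167 [ 0.52539269 -0.21251703  0.03639579] [-2.88268869  1.74133888  9.11590807]
```

View pics/w_sc.png

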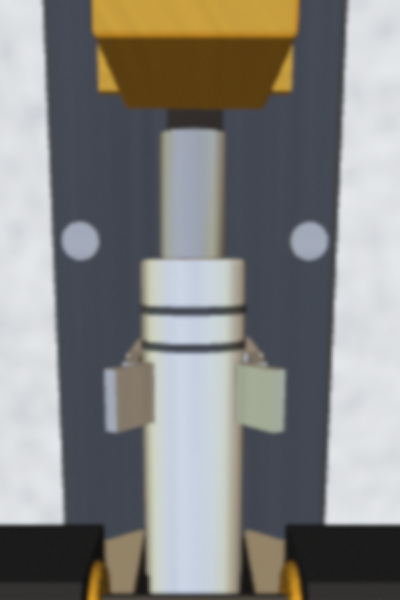

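The crop shows the barrel centred between clip_b's jaws and down on its seat. The nose tip at crop (192,129) is short of the stop, whose face ends at row 108. I'll ease the downward press and slide along.

Call:
step_arm:
  commands:
    - {"translation":[0,-0.3,-0.8],"roll":0}
    - {"translation":[0,0,0],"roll":0}
    - {"translation":[0.5,0,0],"roll":0}
    - {"translation":[0.5,0,0],"roll":0}
    - {"translation":[0.5,0,0],"roll":0}
    - {"translation":[0.5,0,0],"roll":0}
    - {"translation":[0.5,0,0],"roll":0}
    - {"translation":[0.5,0,0],"roll":0}

```text
time: 12.63
tool_pos: [0.5259, -0.21, 0.0365]
tool_rot: [3.14, 0.001, 1.398]
contact_force: [-0.6, -5.0, 4.5]
opening: 0.0166
grip_force: 55.0
```

Call:
step_arm:
  commands:
    - {"translation":[0.5,0,0],"roll":0}
    - {"translation":[0.5,0,0],"roll":0}
    - {"translation":[0.5,0,0],"roll":0}
    - {"translation":[0.5,0,0],"roll":0}
    - {"translation":[0.5,0,0],"roll":0}
    - {"translation":[0.5,0,0],"roll":0}

```text
time: 13.13
tool_pos: [0.5264, -0.207, 0.0365]
tool_rot: [3.141, 0.001, 1.398]
contact_force: [-0.6, -5.3, 5.0]
opening: 0.0165
grip_force: 55.0
```

Call:
step_arm:
  commands:
    - {"translation":[0.5,0,0],"roll":0}
    - {"translation":[0.5,0,0],"roll":0}
    - {"translation":[0.5,0,0],"roll":0}
    - {"translation":[0.4,0,0],"roll":0}

```text
time: 13.47
tool_pos: [0.5267, -0.2051, 0.0365]
tool_rot: [3.141, 0.001, 1.398]
contact_force: [-0.0, -4.9, 4.2]
opening: 0.0166
grip_force: 55.0
```

Call:
step_arm:
  commands:
    - {"translation":[0.4,0,0],"roll":0}
    - {"translation":[0.4,0,0],"roll":0}

```text
time: 13.63
tool_pos: [0.5268, -0.2043, 0.0365]
tool_rot: [3.141, 0.001, 1.398]
contact_force: [-0.7, -5.3, 4.7]
opening: 0.0165
grip_force: 55.0
```

Call:
step_arm:
  commands:
    - {"translation":[0.3,0,0],"roll":0}
    - {"translation":[0.3,0,0],"roll":0}

```text
time: 13.8
tool_pos: [0.527, -0.2037, 0.0365]
tool_rot: [3.141, 0.001, 1.398]
contact_force: [-0.5, -4.4, 4.1]
opening: 0.0166
grip_force: 55.0
```

Call:
step_arm:
  commands:
    - {"translation":[0.3,0,0],"roll":0}
    - {"translation":[0.3,0,0],"roll":0}

```text
time: 13.97
tool_pos: [0.5271, -0.2031, 0.0365]
tool_rot: [3.141, 0.001, 1.398]
contact_force: [-0.6, -5.9, 5.1]
opening: 0.0163
grip_force: 55.0
```

Call:
step_arm:
  commands:
    - {"translation":[0.3,0,0],"roll":0}
    - {"translation":[0.3,0,0],"roll":0}

```text
time: 14.13
tool_pos: [0.5272, -0.2025, 0.0365]
tool_rot: [3.141, 0.001, 1.398]
contact_force: [-0.1, -4.5, 4.8]
opening: 0.0167
grip_force: 55.0
```

Call:
step_arm:
  commands:
    - {"translation":[0.3,0,0],"roll":0}
    - {"translation":[0.3,0,0],"roll":0}

```text
time: 14.3
tool_pos: [0.5273, -0.202, 0.0365]
tool_rot: [3.141, 0.001, 1.398]
contact_force: [-0.5, -6.2, 5.3]
opening: 0.0165
grip_force: 55.0
```

Call:
step_arm:
  commands:
    - {"translation":[0.3,0,0],"roll":0}
    - {"translation":[0.3,0,0],"roll":0}

```text
time: 14.47
tool_pos: [0.5273, -0.2015, 0.0365]
tool_rot: [3.141, 0.001, 1.398]
contact_force: [-1.0, -7.4, 5.2]
opening: 0.0166
grip_force: 55.0
```

Call:
step_arm:
  commands:
    - {"translation":[0.3,0,0],"roll":0}
    - {"translation":[0.3,0,0],"roll":0}

```text
time: 14.63
tool_pos: [0.5274, -0.2015, 0.0365]
tool_rot: [3.14, 0.002, 1.398]
contact_force: [-1.6, -9.5, 3.9]
opening: 0.0165
grip_force: 55.0
```

The tool has stopped moving and the force is rising, so the nose is on the stop.

Call:
step_arm:
  commands:
    - {"translation":[0.3,0,0],"roll":0}
    - {"translation":[0.1,0,0],"roll":0}
    - {"translation":[0,0,0],"roll":0}
    - {"translation":[0,0,0],"roll":0}

```text
time: 14.97
tool_pos: [0.5274, -0.2015, 0.0365]
tool_rot: [3.14, 0.002, 1.398]
contact_force: [-2.2, -10.5, 4.3]
opening: 0.0167
grip_force: 55.0
```

Call:
step_arm:
  commands:
    - {"translation":[0.2,0,0],"roll":0}
    - {"translation":[0.1,0,0],"roll":0}
    - {"translation":[0,0,0],"roll":0}
    - {"translation":[0,0,0],"roll":0}
    - {"translation":[0,0,0],"roll":0}

```text
time: 15.38
tool_pos: [0.5274, -0.2015, 0.0365]
tool_rot: [3.14, 0.003, 1.398]
contact_force: [-1.5, -11.5, 4.4]
opening: 0.0168
grip_force: 55.0
```

Call:
step_arm:
  commands:
    - {"translation":[0,0,0],"roll":0}
    - {"translation":[0,0,0],"roll":0}
    - {"translation":[0,0,0],"roll":0}
    - {"translation":[0,0,0],"roll":0}
    - {"translation":[0,0,0],"roll":0}
    - {"translation":[0,0,0],"roll":0}
    - {"translation":[0,0,0],"roll":0}
    - {"translation":[0,0,0],"roll":0}
  fingers: 0.6

```text
time: 16.05
tool_pos: [0.5272, -0.1995, 0.0362]
tool_rot: [-3.141, -0.0, 1.398]
contact_force: [-0.0, -0.3, -0.4]
opening: 0.0547
grip_force: 0.0
```

Call:
step_arm:
  commands:
    - {"translation":[0,0,-4],"roll":0}
    - {"translation":[0,0,-8],"roll":0}
    - {"translation":[0,0,-15],"roll":0}
    - {"translation":[0,0,-20],"roll":0}
    - {"translation":[0,0,-25],"roll":0}
    - {"translation":[0,0,-25],"roll":0}
    - {"translation":[0,0,-20],"roll":0}
    - {"translation":[0,0,-8],"roll":0}
    - {"translation":[0,0,0],"roll":0}
    - {"translation":[0,0,0],"roll":0}

```text
time: 16.88
tool_pos: [0.527, -0.1995, 0.161]
tool_rot: [3.142, 0.0, 1.398]
contact_force: [0.4, -0.1, -0.9]
opening: 0.055
grip_force: 0.0
```

```bash
python3 - <<'E'
from h import *
o=observe();print(o['time'],o['tool_pos'],o['contact_force'],o['opening'])
snap('wrist','w_e.png')
im=cv2.imread('pics/w_e.png')[0:300,220:420];cv2.imwrite('pics/w_ec.png',cv2.resize(im,None,fx=2,fy=2,interpolation=cv2.INTER_CUBIC))
E
```

```text
16.8833 [ 0.52701855 -0.19952248  0.16102842] [ 0.40394085 -0.14282909 -0.91759892] 0.054967936508747976
```

View pics/w_ec.png

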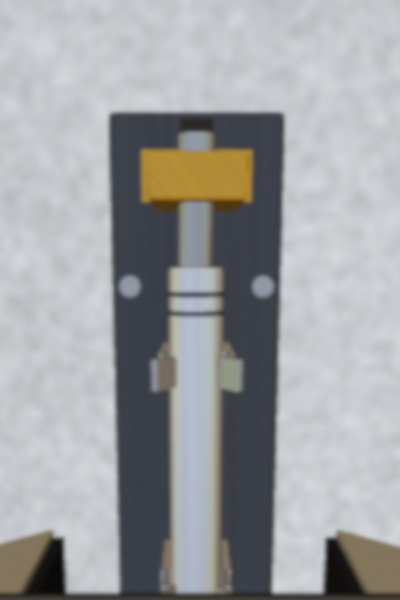

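The crop shows the vise in both clips at rows 370 and 565, with its nose against the stop at (195,202) and the gripper clear. I'm handing in.

```bash
python3 -c "
from cell import *
print(hand_in())"
```

```text
the job is handed in; nothing more can be done
None
```

I snapped the pin vise into both clips, slid it until its nose pressed on the stop with an estimated 6 N, and let go. I handed it in at about 17 s of the 54 s allowed; no verdict was returned.

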